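# Measure off the baguette on the cutting board's sprung length gauge

## Robot

A 6-joint arm with a two-finger parallel gripper is mounted at the origin on the work surface. World frame = base frame: x ahead of the robot, y to its left, z up, the work surface at z = 0. Lengths are in m, angles in rad, forces in N, time in s.
With the tool pointing down it reaches from about 0.225 to 0.875 m from the base axis. Payload 3.4 kg.
Tool frame: the origin (TCP) lies at the very end of the fingers, on their centre line; the grasp point (between the pads) lies 19 mm behind it (manip.tcp_to_grasp is the distance from the TCP to the grasp point, in m); z points along the fingers, y is the line along which they close (so a half turn about z gives the same grasp; the last joint's range is limited). The gripper opens to 85 mm and grips with 20 to 120 N. Pads are 22 mm wide; open, the fingers measure 114 mm over their backs; the gripper's body (76 mm by 85 mm) begins 54 mm behind the grasp point. The pads swing forward as they close: fully open they stand 13 mm farther back than shut.
Start: joints at [1.208, 0.276, 1.505, -0, 1.361, -0.121], TCP at [0.138, 0.558, 0.231] pointing down, gripper open.
Joint ranges: [-2.89, 2.89], [-0.75, 2.08], [0.22, 2.7], [-1.18, 4.32], [0.11, 2.71], [-2.7, 2.7]. Speed limits (rad/s): [2.57, 2.57, 3.14, 3.14, 3.14, 3.14].

## Interface

Orientations are given as a unit quaternion [w, x, y, z].
In Python, from rig import status, get_image, job, manip gives the robot as it stands.
- The arm moves only by the tool apply_moves, never from a script. Its arguments are lists of equal length, an entry for each row: "xyz": the shift along the tool's x, y, z each as a share of 0.3 m, from -1 to 1, a list of three; "rot": the turn, a rotation vector about the tool's x, y, z each as a share of 60 degrees, from -1 to 1, a list of three; "hand": the opening, from -1 (shut) to 1 (fully open). A call has 1 to 8 rows; each row shifts and turns the commanded pose from where the row before left it, along the tool's axes as they then stand; what a row does not reach is not made up. A row lasts 1/8 s, in which the tool goes at most 62.5 mm and 10.7 degrees, less where a joint would pass 70% of its speed; a pose out of reach is approached as far as the arm can. A call with a number of a shift or a turn outside -1 to 1 is refused whole. A call with a gripper value outside its range is refused whole. The fingers move at their own pace and stop on an object; "force" is the grip in N (left out, the last holds). Time passes only in rows, so rows that do not move let the fingers close. It gives the time, the measured TCP pose, the force, the opening and the grip force at its end, in the units of the state.
- status.get_state(): the state, without advancing time (a new reading comes with each control period).
- get_image(name): name is "scene" or "top" or "wrist"; returns a dict with "pixels" (480x640x3 uint8, red, green, blue), "fovy" (degrees; the focal length in pixels is half the picture's height over the tangent of half this angle, whatever the lens; pixels are square), "cx", "cy" (the principal point, pixels), "origin" and "orientation" of the camera in the world; the wrist camera has in their place "tool_from_camera" (4x4, takes a point from camera to tool coordinates, whose origin is the TCP and whose axes are the flange's). Camera axes: x right, y down, z forward; pixel columns grow to the right and rows downward; lengths in m; the calibration is good to about 2 mm. The wrist camera is an equidistant fisheye: a pixel r from the principal point sees the ray r / f radians off the axis. A picture is of the moment at which its call begins: read the wrist's pose just before it. There is no depth.
- job.sign_off(): hands the job in; it is judged then, once.
The state is a dict: "clock": time; "qpos": joint angles; "qd": joint speeds; "effort": joint torques, N m; "position": TCP position; "ee_rot": TCP orientation; "contact_force": force on the tool from outside, world axes, zero at the start; "moment": the same for the moment, N m; "width": finger opening in m; "gripper_force": force on a finger pad.
Only numpy, scipy, OpenCV 4.12 (cv2) and the standard library are available. Lean on these libraries where they do the work, as an engineer would, in place of code of your own. Each camera call takes 0.05 s, during which the arm holds its last target. There are 200 camera calls.

## Task

First lay the piece of baguette lengthwise in the white lane of the yellow board, one end up against the steel end stop, and let go of it. Then pull the gauge's red tab out against its spring so that it pushes the blue cut marker along until the marker's white line is level with the white line on the green clip, hold it there for a moment, and ease the tab all the way back home without letting it snap, so that the marker stays behind at the clip. Leave the strawberry tub, the spread jar, the honey bottle and the knife where they are.

Things in the scene. Friction and masses are not known exactly. Their poses are not given: they have to be found in the camera images.
- board: Yellow cutting board, 360 x 240 x 10 mm thick, fixed to the table. Origin: centre of its underside; x = direction in which the gauge is pulled (roughly the robot's left), y = towards the robot. Gauge along y = -75 mm: black spring case at x -175 to -120, 60 mm high over the table, then a low aluminium rail to x = 170 (5 mm high) with scale lines every 10 mm beside it.
- stop_face (a point): Foot of the end stop's face, on the board's upper face at the lane's centre line (board x = -100, y = 20, z = 10 mm). The stop is an upright steel bar across the lane, 28 mm high, from 47 mm on its far side to 48 mm on its near side; its face looks along board +x. The white lane for the baguette, 70 mm wide, runs from here 270 mm along board +x.
- blade (a joint): Slide of the red pull tab along board +x: 0 = home at the spring case, up to 0.20 m. The spring pulls it home with 2 N at 0, 7 N at 0.20 m. The tab's centre is at board x = -100 mm + joint, y = -75 mm.
- tab_grip (a point): Point to grip in the red tab, an upright block 18 mm along board x, 24 mm across (y), its top 62 mm above the table. The point is on its middle, 38 mm above the board's upper face (48 mm above the table), 14 mm below the tab's top.
- marker (a joint): Slide of the blue cut marker along board +x, in front of the tab: its line is at board x = -80 mm + joint. It has friction (about 2 N) and stays where it is left. The tab pushes it but does not pull it back: when they touch, their centres are 18 mm apart.
- marker_line (a point): Middle of the white line across the top of the blue cut marker (block 18 mm along x, 26 mm across, top 16 mm above the board's upper face, with a 30 mm pointer towards the lane); 16 mm above the board's upper face.
- clip: Green clip on the board's far long edge, 18 mm along x, 34 mm across, 8 mm high above the board, fixed; it marks the wanted length, which differs from run to run. Origin: on the board's upper face under the clip's white line; axes as the board's. The white line runs across the rail's direction at the clip's x = 0.
- loaf: Piece of baguette, 170 mm long (x) x 52 mm wide (y) x 44 mm high, rounded edges, flat pale ends, 0.18 kg, loose. Origin: centre of its underside, x along its length. Either end may be put against the stop. It starts on the table to the left or the right of the board.
- berries: Clear plastic tub with strawberries, 110 x 150 x 55 mm, loose bystander, on the other side of the board from the baguette. Origin: centre of underside.
- spread_jar: Amber jar of spread with white lid, 68 mm diameter, 88 mm high, standing on the board's near left corner (about board x = 142, y = 78 mm), loose bystander. Origin: centre of underside.
- honey: Honey bottle, 64 mm diameter, 165 mm high, beyond the board, loose bystander. Origin: centre of underside.
- knife: Steel table knife, 215 mm long (x), 19 mm wide, 7 mm thick, lying on the table between robot and board, loose bystander. Origin: underside, about mid-length.

How it is judged:
By the outcome, as a careful person would: the job done as asked, in the order asked, and still so for the second after the job is handed in, with the robot touching nothing.
It also fails if it takes over 64 s, if anything falls off the work surface, if the arm or the gripper's body presses on something with over 40 N, if the wrist force passes 120 N, or if a joint passes its speed limit or range.

## Working session

There is one attempt and no reset: what is moved stays moved. The work goes in short steps, Python scripts to look and compute and a tool call to move; the robot and the scene stay as the last step left them, time stands still between calls to the robot, and variables do not carry over. Pictures are saved under pics/ and viewed, at most 10 in all, crops included, and the job is handed in when it is done.

Besides the shell and the picture viewer there is one more tool, called after "Request:" by a JSON object that holds its "method" and its "body". apply_moves: Moves the arm, as the interface text tells. Its arguments: {"type":"object","properties":{"xyz":{"type":"array","items":{"type":"array","items":{"type":"number","minimum":-1,"maximum":1}}},"rot":{"type":"array","items":{"type":"array","items":{"type":"number","minimum":-1,"maximum":1}}},"hand":{"type":"array","items":{"type":"number"}},"force":{"type":"number"}},"required":["xyz","rot","hand"]}

```bash
ls; mkdir -p pics; cat > h.py <<'E'
import numpy as np, cv2, json
from rig import status, get_image, job, manip
from scipy.spatial.transform import Rotation as R
def q2R(q): return R.from_quat([q[1],q[2],q[3],q[0]]).as_matrix()
def snap(name,fn):
    im=get_image(name); cv2.imwrite('pics/'+fn,im['pixels'][:,:,::-1])
    d={k:(np.array(v).tolist() if not isinstance(v,(int,float,str)) else v) for k,v in im.items() if k!='pixels'}
    json.dump(d,open('pics/'+fn+'.json','w')); return im
def ray(c,u,v):
    f=240/np.tan(np.radians(c['fovy'])/2)
    d=np.array([(u-c['cx'])/f,(v-c['cy'])/f,1.]); 
    return np.array(c['origin']),q2R(c['orientation'])@d
def onz(c,u,v,z):
    o,d=ray(c,u,v); return o+d*(z-o[2])/d[2]
def proj(c,p):
    f=240/np.tan(np.radians(c['fovy'])/2)
    q=q2R(c['orientation']).T@(np.array(p)-np.array(c['origin'])); return np.array([c['cx']+f*q[0]/q[2],c['cy']+f*q[1]/q[2]])
E
python3 - <<'E'
from h import *
for n in ['top','scene']:
    im=snap(n,n+'0.png'); print({k:v for k,v in im.items() if k!='pixels'})
print(status.get_state(), manip.tcp_to_grasp)
E
```

```text
pics
{'fovy': 45.8406291048825, 'cx': 322.8313583376116, 'cy': 240.48722630579294, 'origin': array([ 2.88496716e-01, -2.61578742e-05,  1.41690839e+00]), 'orientation': array([-0.0697676 ,  0.70560755, -0.70169848,  0.06978336])}
{'fovy': 56.62533638780104, 'cx': 327.9147031087094, 'cy': 240.85279586187113, 'origin': array([0.86776548, 0.3127129 , 0.76549063]), 'orientation': array([-0.1039146 ,  0.37490479,  0.8824129 , -0.26456686])}
{'clock': 0.1, 'qpos': array([ 1.20800739e+00,  2.76552843e-01,  1.50599244e+00, -8.30024001e-06,
        1.36071264e+00, -1.21004164e-01]), 'qd': array([-0.0020437 , -0.00197895,  0.00093935, -0.00062823,  0.00162345,
        0.00016653]), 'effort': array([ 1.90330473e-03, -4.17697477e+01, -2.46408784e+01, -4.45393039e-05,
        5.84942507e-03, -2.71303185e-05]), 'position': array([0.13751947, 0.55783301, 0.23051981]), 'ee_rot': array([-1.95512698e-04,  1.20597226e-01,  9.92701171e-01, -8.09363883e-04]), 'contact_force': array([0.23297259, 0.50962631, 0.4741622 ]), 'moment': array([ 0.04044788, -0.00029126, -0.02168732]), 'gripper_force': 0.0, 'width': 0.08530587813038357} 0.0187
```

View pics/top0.png

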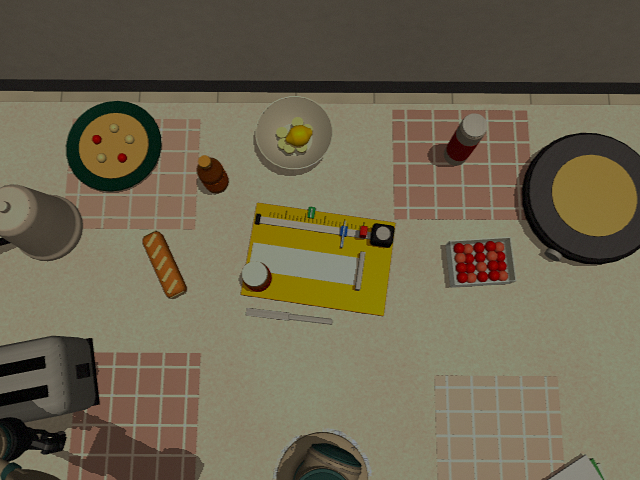

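View pics/scene0.png

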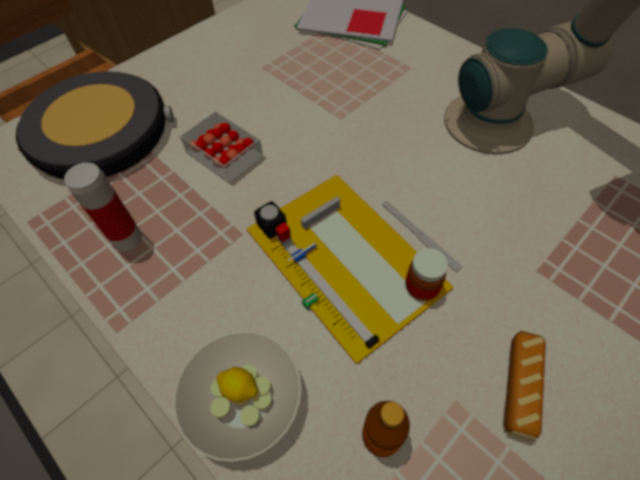

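The top view shows the board spanning about (255,204), (396,220), (385,315), (243,294). The stop is at (361,270), the red tab at (363,231), the marker at (343,231), the clip at (311,212), the loaf at (164,265) to the left and the tub to the right. The scene view agrees: clip at (310,300), tab at (283,231), loaf at (525,385). Next I'll measure the positions.

```bash
cat > m.py <<'E'
from h import *
def load(fn): return cv2.imread('pics/'+fn), json.load(open('pics/'+fn+'.json'))
def mask(img,lo,hi): return cv2.inRange(cv2.cvtColor(img,cv2.COLOR_BGR2HSV),lo,hi)
def big(m,roi=None):
    cs,_=cv2.findContours(m,cv2.RETR_EXTERNAL,cv2.CHAIN_APPROX_NONE); return max(cs,key=cv2.contourArea)
def quad(c):
    h=cv2.convexHull(c)
    for e in np.arange(2,20,.5):
        a=cv2.approxPolyDP(h,e,True)
        if len(a)==4: break
    a=a[:,0].astype(float); pts=h[:,0].astype(float)
    C=c[:,0].astype(float); L=[]
    for i in range(4):   # refine sides by line fits to hull-near contour pixels
        p,q=a[i],a[(i+1)%4]; d=(q-p)/np.linalg.norm(q-p); n=np.array([-d[1],d[0]])
        t=(C-p)@d; s=(C-p)@n; k=(abs(s)<2.0)&(t>.08*np.linalg.norm(q-p))&(t<.92*np.linalg.norm(q-p))
        vx,vy,x0,y0=cv2.fitLine(C[k].astype(np.float32),cv2.DIST_HUBER,0,.01,.01).ravel(); L.append((np.array([x0,y0]),np.array([vx,vy])))
    o=[]
    for i in range(4):
        (p,d),(q,e)=L[i-1],L[i]; s=np.linalg.solve(np.c_[d,-e],q-p); o.append(p+s[0]*d)
    return np.array(o)
def cen(m):
    M=cv2.moments(m,True); return M['m10']/M['m00'],M['m01']/M['m00'],M['m00']
E
python3 - <<'E'
from m import *
for fn in ['top0.png','scene0.png']:
    img,c=load(fn); 
    y=mask(img,(22,180,90),(32,255,255)); y=cv2.morphologyEx(y,cv2.MORPH_CLOSE,np.ones((3,3)))
    Q=quad(big(y)); P=np.array([onz(c,*p,.01)[:2] for p in Q]); print(fn,Q.round(1).tolist(),P.round(4).tolist())
    print('sides',np.linalg.norm(P-np.roll(P,-1,0),axis=1).round(4), 'ctr',P.mean(0).round(4),[np.degrees(np.arctan2(*(np.roll(P,-1,0)-P)[i][::-1])).round(2) for i in range(4)])
    roi=np.zeros_like(y); cv2.fillConvexPoly(roi,cv2.convexHull(big(y)),255); roi=cv2.dilate(roi,np.ones((7,7)))
    for n,lo,hi,z in [('green',(50,80,40),(90,255,255),.018),('blue',(105,100,60),(130,255,255),.026),('red',(0,150,80),(6,255,255),.06)]:
        m=mask(img,lo,hi)&roi; k=big(m); mm=np.zeros_like(m); cv2.drawContours(mm,[k],-1,255,-1); u,v,A=cen(mm); print(n,round(u,1),round(v,1),A,onz(c,u,v,z).round(4))
    m=mask(img,(6,110,90),(21,255,255)); x,yy=(100,200) if 'top' in fn else (480,320)
    s=np.zeros_like(m); s[yy:yy+130,x:x+110]=m[yy:yy+130,x:x+110]; s=cv2.morphologyEx(s,cv2.MORPH_CLOSE,np.ones((9,9)))
    r=cv2.minAreaRect(big(s)); B=cv2.boxPoints(r); W=np.array([onz(c,*b,.022)[:2] for b in B]); print('loaf',r,W.round(3).tolist(),W.mean(0),np.linalg.norm(W-np.roll(W,-1,0),axis=1))
E
```

```text
top0.png [[391.70001220703125, 244.1999969482422], [382.70001220703125, 314.5], [242.10000610351562, 293.3999938964844], [253.6999969482422, 221.39999389648438]] [[0.5617, -0.1732], [0.385, -0.1479], [0.4351, 0.2003], [0.6188, 0.177]]
sides [0.1785 0.3518 0.1852 0.3549] ctr [0.5002 0.0141] [np.float64(171.84), np.float64(81.81), np.float64(-7.24), np.float64(-99.27)]Traceback (most recent call last):
  File "<stdin>", line 9, in <module>
  File "m.py", line 5, in big
    cs,_=cv2.findContours(m,cv2.RETR_EXTERNAL,cv2.CHAIN_APPROX_NONE); return max(cs,key=cv2.contourArea)
                                                                             ~~~^^^^^^^^^^^^^^^^^^^^^^^^
ValueError: max() iterable argument is empty
```

```bash
cat > a.py <<'E'
from m import *
import sys
for fn in sys.argv[1:]:
    img,c=load(fn); top='top' in fn
    y=mask(img,(20,150,60),(34,255,255)); r=np.zeros_like(y)
    if top: r[195:325,235:405]=255
    else: r[165:370,235:460]=255
    y&=r; y=cv2.morphologyEx(y,cv2.MORPH_CLOSE,np.ones((21,21)))
    Q=quad(big(y)); P=np.array([onz(c,*p,.01)[:2] for p in Q]); print(fn,Q.round(1).tolist(),P.round(4).tolist())
    print('sides',np.linalg.norm(P-np.roll(P,-1,0),axis=1).round(4), 'ctr',P.mean(0).round(4),[float(np.degrees(np.arctan2(*(np.roll(P,-1,0)-P)[i][::-1])).round(2)) for i in range(4)])
    roi=cv2.dilate(r,np.ones((7,7)))
    for n,lo,hi,z in [('green',(50,80,40),(90,255,255),.018),('blue',(105,100,60),(130,255,255),.026),('red',(0,150,80),(6,255,255),.06)]:
        m=mask(img,lo,hi)&roi
        if n=='red': m[:, :330 if top else 0]=0; m[:, 400 if top else 320:]=0
        k=big(m); mm=np.zeros_like(m); cv2.drawContours(mm,[k],-1,255,-1); u,v,A=cen(mm); print(n,round(u,1),round(v,1),A,onz(c,u,v,z).round(4))
    m=mask(img,(6,110,90),(21,255,255)); x,yy=(100,200) if top else (480,320)
    s=np.zeros_like(m); s[yy:yy+130,x:x+110]=m[yy:yy+130,x:x+110]; s=cv2.morphologyEx(s,cv2.MORPH_CLOSE,np.ones((9,9)))
    if s.any():
        r=cv2.minAreaRect(big(s)); B=cv2.boxPoints(r); W=np.array([onz(c,*b,.022)[:2] for b in B]); print('loaf',r,W.round(3).tolist(),W.mean(0),np.linalg.norm(W-np.roll(W,-1,0),axis=1))
E
python3 a.py top0.png scene0.png
```

```text
top0.png [[256.70001220703125, 202.60000610351562], [394.5, 222.39999389648438], [382.79998779296875, 315.20001220703125], [241.3000030517578, 294.0]] [[0.6682, 0.1706], [0.6181, -0.1813], [0.3834, -0.1481], [0.4337, 0.2021]]
sides [0.3554 0.2371 0.3538 0.2367] ctr [0.5259 0.0108] [-98.1, 171.96, 81.83, -7.66]
green 311.1 211.9 71.0 [0.6426 0.0309 0.018 ]
blue 341.3 230.3 24.0 [ 0.5933 -0.0454  0.026 ]
red 363.2 230.3 57.0 [ 0.5862 -0.0979  0.06  ]
loaf ((162.65567016601562, 264.1578369140625), (65.679931640625, 19.772159576416016), 65.3764419555664) [[0.571, 0.459], [0.592, 0.416], [0.442, 0.339], [0.421, 0.382]] [0.50645275 0.39882329] [0.04869456 0.16861193 0.04770175 0.16814976]
scene0.png [[336.29998779296875, 174.8000030517578], [452.70001220703125, 287.20001220703125], [356.29998779296875, 363.29998779296875], [246.10000610351562, 228.6999969482422]] [[0.3845, -0.1471], [0.436, 0.2052], [0.6695, 0.172], [0.6189, -0.181]]
sides [0.356  0.2359 0.3565 0.2369] ctr [0.5272 0.0123] [81.68, -8.09, -98.16, 171.79]
green 308.7 301.1 93.0 [0.6466 0.0326 0.018 ]
blue 300.7 255.8 55.0 [ 0.5923 -0.0446  0.026 ]
red 281.8 228.4 94.0 [ 0.5873 -0.0989  0.06  ]
loaf ((527.40576171875, 384.5206298828125), (31.77251434326172, 106.35413360595703), 2.9108378887176514) [[0.595, 0.42], [0.438, 0.334], [0.403, 0.375], [0.563, 0.456]] [0.49978675 0.39640667] [0.17852234 0.05437972 0.17947311 0.04799687]
```

```bash
cat > p.py <<'E'
from h import *
B0=np.array([.5266,.0116]); TH=np.radians(81.8)
def b2w(x,y): c,s=np.cos(TH),np.sin(TH); return B0+np.array([c*x-s*y,s*x+c*y])
def w2b(p): c,s=np.cos(TH),np.sin(TH); d=np.array(p)-B0; return np.array([c*d[0]+s*d[1],-s*d[0]+c*d[1]])
def down(yaw): # tool y at yaw deg, z down
    a=np.radians(yaw); y=np.array([np.cos(a),np.sin(a),0]); z=np.array([0,0,-1.]); return np.c_[np.cross(y,z),y,z]
def plan(wps,step=.05,rstep=10.,start=None,eps=1):
    st=status.get_state(); p=np.array(st['position']); M=q2R(st['ee_rot'])
    if start: p=np.array(start[:3]); M=down(start[3])
    for w in wps:
        q=np.array(w[:3]); N=down(w[3]); rv=R.from_matrix(M.T@N).as_rotvec()
        n=w[4] if len(w)>4 else max(1,int(np.ceil(max(np.linalg.norm(q-p)/step,np.degrees(np.linalg.norm(rv))/rstep))))
        X=[];T=[]
        for i in range(n):
            tgt=M@R.from_rotvec(rv/(n-i)).as_matrix(); d=M.T@((q-p)/(n-i))
            a=(d/.3).round(3); b=(rv/(n-i)/np.radians(60)).round(3)
            p=p+M@(a*.3); M=M@R.from_rotvec(b*np.radians(60)).as_matrix(); rv=R.from_matrix(M.T@N).as_rotvec()
            X.append((a+0).tolist()); T.append((b+0).tolist())
        for i in range(0,n,8): print('xyz',json.dumps(X[i:i+8]),'\nrot',json.dumps(T[i:i+8]))
        print('->',p.round(4))
E
python3 - <<'E'
from p import *
c=json.load(open('pics/top0.png.json'))
for u,v in [(97,400),(95,338)]: print('toaster',onz(c,u,v,.19).round(3),onz(c,u,v,0.1).round(3))
print('honey',onz(c,217,185,.0),'loaf goal',b2w(-.015,.02),'tab',b2w(-.1,-.075))
plan([(.25,.42,.30,76.1),(.505,.398,.25,-62.5)])
E
```

```text
toaster [0.192 0.47  0.19 ] [0.185 0.504 0.1  ]
toaster [0.32  0.485 0.19 ] [0.322 0.52  0.1  ]
honey [0.71767881 0.27632092 0.        ] loaf goal [ 5.04665041e-01 -3.94064790e-04] tab [ 0.58657032 -0.09807479]
xyz [[-0.118, -0.089, -0.058], [-0.119, -0.089, -0.058], [-0.118, -0.089, -0.058], [-0.119, -0.09, -0.057]] 
rot [[0.0, 0.0, 0.0], [-0.001, 0.0, 0.0], [0.0, 0.0, 0.0], [-0.001, 0.0, 0.001]]
-> [0.25   0.4199 0.2999]
xyz [[-0.06, 0.01, 0.012], [-0.058, 0.02, 0.012], [-0.053, 0.029, 0.012], [-0.048, 0.038, 0.012], [-0.04, 0.046, 0.012], [-0.032, 0.052, 0.012], [-0.022, 0.057, 0.012], [-0.012, 0.06, 0.012]] 
rot [[0.0, 0.0, 0.165], [0.0, 0.0, 0.165], [0.0, 0.0, 0.165], [0.0, 0.0, 0.165], [0.0, 0.0, 0.165], [0.0, 0.0, 0.165], [0.0, 0.0, 0.165], [0.0, 0.0, 0.165]]
xyz [[-0.002, 0.061, 0.012], [0.008, 0.06, 0.012], [0.019, 0.058, 0.012], [0.028, 0.054, 0.011], [0.037, 0.048, 0.012], [0.045, 0.041, 0.011]] 
rot [[0.0, 0.0, 0.165], [0.0, 0.0, 0.165], [0.0, 0.0, 0.165], [0.0, 0.0, 0.165], [0.0, 0.0, 0.165], [0.0, 0.0, 0.165]]
-> [0.5049 0.398  0.2501]
```

Request:
{"method": "apply_moves", "body": {"xyz": [[0, 0, -0.15], [0, 0, -0.15], [-0.118, -0.089, 0], [-0.119, -0.089, 0], [-0.118, -0.089, 0], [-0.119, -0.09, 0], [0, 0, 0.07], [0, 0, 0]], "rot": [[0, 0, 0], [0, 0, 0], [0, 0, 0], [0, 0, 0], [0, 0, 0], [0, 0, 0], [0, 0, 0], [0, 0, 0]], "hand": [1, 1, 1, 1, 1, 1, 1, 1]}}

```text
clock: 1.1
position: [0.2497, 0.419, 0.2989]
ee_rot: [-0.001, 0.121, 0.993, -0.002]
contact_force: [-0.5, -0.3, 1.1]
width: 0.0854
gripper_force: 0.0
```

Request:
{"method": "apply_moves", "body": {"xyz": [[-0.06, 0.01, 0.012], [-0.058, 0.02, 0.012], [-0.053, 0.029, 0.012], [-0.048, 0.038, 0.012], [-0.04, 0.046, 0.012], [-0.032, 0.052, 0.012], [-0.022, 0.057, 0.012], [-0.012, 0.06, 0.012]], "rot": [[0.0, 0.0, 0.165], [0.0, 0.0, 0.165], [0.0, 0.0, 0.165], [0.0, 0.0, 0.165], [0.0, 0.0, 0.165], [0.0, 0.0, 0.165], [0.0, 0.0, 0.165], [0.0, 0.0, 0.165]], "hand": [1, 1, 1, 1, 1, 1, 1, 1]}}

```text
clock: 2.1
position: [0.3964, 0.4091, 0.2718]
ee_rot: [-0.0, 0.727, 0.686, 0.0]
contact_force: [-1.3, 0.5, 0.1]
width: 0.0855
gripper_force: 0.0
```

Request:
{"method": "apply_moves", "body": {"xyz": [[-0.002, 0.061, 0.012], [0.008, 0.06, 0.012], [0.019, 0.058, 0.012], [0.028, 0.054, 0.011], [0.037, 0.048, 0.012], [0.045, 0.041, 0.011], [0, 0, 0], [0, 0, 0]], "rot": [[0.0, 0.0, 0.165], [0.0, 0.0, 0.165], [0.0, 0.0, 0.165], [0.0, 0.0, 0.165], [0.0, 0.0, 0.165], [0.0, 0.0, 0.165], [0, 0, 0], [0, 0, 0]], "hand": [1, 1, 1, 1, 1, 1, 1, 1]}}

```text
clock: 3.1
position: [0.5043, 0.3992, 0.2506]
ee_rot: [-0.0, 0.971, 0.24, -0.0]
contact_force: [-0.2, 0.1, -0.0]
width: 0.0853
gripper_force: 0.0
```

```bash
cat >> h.py <<'E'
def wsnap(fn):
    st=status.get_state(); im=snap('wrist',fn)
    d=json.load(open('pics/'+fn+'.json')); T=np.eye(4); T[:3,:3]=q2R(st['ee_rot']); T[:3,3]=st['position']
    d['W']=(T@np.array(d['tool_from_camera'])).tolist(); json.dump(d,open('pics/'+fn+'.json','w')); return im['pixels'][:,:,::-1].copy(),d
def wz(d,u,v,z):
    f=240/np.tan(np.radians(d['fovy'])/2); x,y=u-d['cx'],v-d['cy']; r=np.hypot(x,y)+1e-9; t=r/f
    W=np.array(d['W']); g=W[:3,:3]@np.array([np.sin(t)*x/r,np.sin(t)*y/r,np.cos(t)]); o=W[:3,3]; return o+g*(z-o[2])/g[2]
E
python3 - <<'E'
from m import *
from h import wsnap,wz
img,d=wsnap('w1.png'); print({k:d[k] for k in ('fovy','cx','cy','W')})
m=mask(img,(4,110,60),(22,255,255)); m=cv2.morphologyEx(m,cv2.MORPH_CLOSE,np.ones((25,25))); c=big(m); print(cv2.boundingRect(c),cv2.contourArea(c))
for z in (0.01,.022,.035):
    P=np.array([wz(d,*p,z)[:2] for p in c[::3,0]],np.float32); r=cv2.minAreaRect(P); print(z,r)
E
```

```text
{'fovy': 65.70646984690485, 'cx': 323.1312412557017, 'cy': 238.94080786333555, 'W': [[0.4653470182567831, -0.8546014416860293, -0.23045287689174165, 0.563307055234757], [-0.8851280924761595, -0.44948663174186543, -0.12045757674329349, 0.4310275519627007], [-0.0006422686624676475, 0.26003488949275994, -0.9655990077342934, 0.3932823609455922], [0.0, 0.0, 0.0, 1.0]]}
(459, 175, 181, 211) 14349.0
0.01 ((0.5574232339859009, 0.00018186867237091064), (0.4001871645450592, 0.19899016618728638), 85.95645904541016)
0.022 ((0.5576072931289673, 0.013670995831489563), (0.38765785098075867, 0.19276009500026703), 85.95645141601562)
0.035 ((0.5578068494796753, 0.028284266591072083), (0.3740845322608948, 0.18601083755493164), 85.95645141601562)
```

View pics/w1.png

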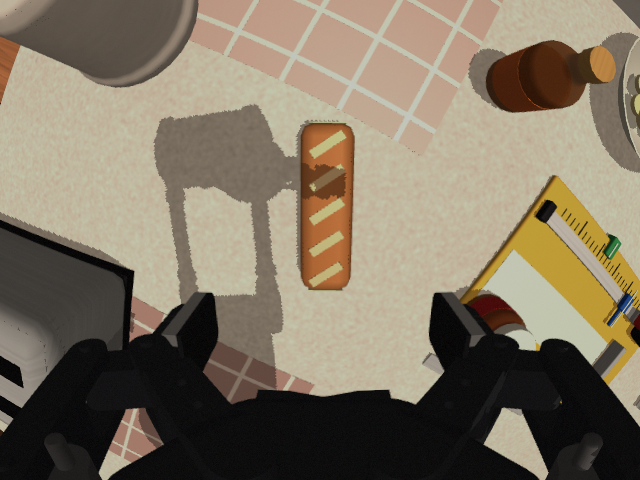

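The wrist view shows the loaf upright at (327,206), spanning x 301–353 and y 122–290, between the open fingers.

```bash
python3 - <<'E'
from m import *
from h import wz
from p import plan
img,d=load('w1.png')
m=mask(img,(4,90,30),(28,255,255)); s=np.zeros_like(m); s[112:300,290:362]=m[112:300,290:362]; s=cv2.morphologyEx(s,cv2.MORPH_CLOSE,np.ones((21,21))); c=big(s); print(cv2.boundingRect(c))
for z in (0.01,.022,.035):
    P=np.array([wz(d,*p,z)[:2] for p in c[:,0]],np.float32); r=cv2.minAreaRect(P); print(z,r)
E
```

```text
(300, 123, 55, 167)
0.01 ((0.5016870498657227, 0.39539244771003723), (0.18040767312049866, 0.0551692396402359), 26.917585372924805)
0.022 ((0.5036163330078125, 0.3965080976486206), (0.1747594028711319, 0.05344196408987045), 26.917587280273438)
0.035 ((0.5057063102722168, 0.39771679043769836), (0.1686404049396515, 0.05157076194882393), 26.91758918762207)
```

```bash
python3 - <<'E'
from p import *
plan([(.5055,.398,.10,-63,4),(.5055,.398,.011,-63,3)])
E
```

```text
xyz [[0.001, 0.001, 0.126], [0.0, 0.002, 0.126], [0.001, 0.001, 0.125], [0.0, 0.002, 0.126]] 
rot [[0.0, 0.0, 0.003], [0.0, 0.0, 0.003], [0.0, 0.0, 0.003], [0.0, 0.0, 0.003]]
-> [0.5055 0.3979 0.0999]
xyz [[0.0, 0.0, 0.099], [0.0, 0.0, 0.099], [0.0, 0.0, 0.098]] 
rot [[0.0, 0.0, 0.0], [0.0, 0.0, 0.0], [0.0, 0.0, 0.0]]
-> [0.5055 0.3979 0.0111]
```

Request:
{"method": "apply_moves", "body": {"xyz": [[0.001, 0.001, 0.126], [0.0, 0.002, 0.126], [0.001, 0.001, 0.125], [0.0, 0.002, 0.126], [0, 0, 0.099], [0, 0, 0.099], [0, 0, 0.098], [0, 0, 0]], "rot": [[0, 0, 0.003], [0, 0, 0.003], [0, 0, 0.003], [0, 0, 0.003], [0, 0, 0], [0, 0, 0], [0, 0, 0], [0, 0, 0]], "hand": [1, 1, 1, 1, 1, 1, 1, 1], "force": 30}}

```text
clock: 4.15
position: [0.5042, 0.3967, 0.0091]
ee_rot: [0.001, 0.973, 0.233, -0.002]
contact_force: [-0.1, -0.8, 0.3]
width: 0.0853
gripper_force: 0.0
```

Request:
{"method": "apply_moves", "body": {"xyz": [[0, 0, 0], [0, 0, 0], [0, 0, 0], [0, 0, 0], [0, 0, 0], [0, 0, 0], [0, 0, 0], [0, 0, 0]], "rot": [[0, 0, 0], [0, 0, 0], [0, 0, 0], [0, 0, 0], [0, 0, 0], [0, 0, 0], [0, 0, 0], [0, 0, 0]], "hand": [-1, -1, -1, -1, -1, -1, -1, -1], "force": 30}}

```text
clock: 5.15
position: [0.5076, 0.3981, 0.0128]
ee_rot: [-0.001, 0.973, 0.232, 0.002]
contact_force: [-0.4, 0.1, 6.1]
width: 0.0511
gripper_force: 34.1
```

Request:
{"method": "apply_moves", "body": {"xyz": [[0, 0, -0.1], [0, 0, -0.12], [0, 0, -0.12], [0, 0, -0.12], [0, 0, 0]], "rot": [[0, 0, 0], [0, 0, 0], [0, 0, 0], [0, 0, 0], [0, 0, 0]], "hand": [-1, -1, -1, -1, -1], "force": 30}}

```text
clock: 5.78
position: [0.5081, 0.3985, 0.1521]
ee_rot: [-0.001, 0.973, 0.232, 0.003]
contact_force: [-0.5, 0.1, -2.3]
width: 0.0517
gripper_force: 33.2
```

```bash
python3 - <<'E'
from m import *
from h import wsnap,wz
from p import *
img,d=wsnap('w2.png'); st=status.get_state()
m=mask(img,(4,90,30),(28,255,255)); m[:, :200]=0; m[:,460:]=0; m[330:]=0; m=cv2.morphologyEx(m,cv2.MORPH_CLOSE,np.ones((15,15))); c=big(m); print(cv2.boundingRect(c),cv2.contourArea(c))
p=np.array(st['position']); M=q2R(st['ee_rot'])
for h in (.022,.044):
    P=np.array([M.T@(wz(d,*q,p[2]-.0128+h)-p) for q in c[:,0]]); print(h,P[:,:2].min(0).round(4),P[:,:2].max(0).round(4),cv2.minAreaRect(P[:,:2].astype(np.float32)))
E
```

```text
(246, 93, 155, 237) 34027.5
0.022 [-0.007  -0.0297] [0.0866 0.0275] ((0.03978540003299713, -0.0010872744023799896), (0.05712219700217247, 0.09357929229736328), 89.96495056152344)
0.044 [ 0.0051 -0.025 ] [0.0835 0.0229] ((0.04431580752134323, -0.0010697804391384125), (0.04790415242314339, 0.07847800850868225), 89.9649429321289)
```

View pics/w2.png

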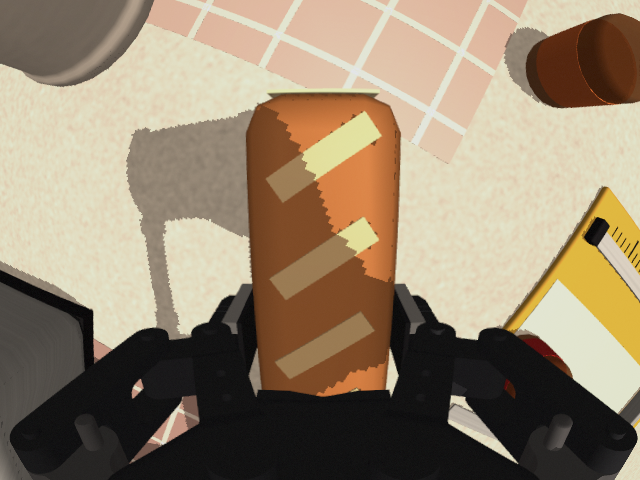

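The loaf is held squarely, with its far end at (322,93), about 85 mm ahead of the TCP, so it is centred in the grip. Next I carry it over the lane.

```bash
python3 - <<'E'
from p import *
g=b2w(-.007,.02); print(g)
plan([(.507,.385,.17,-63,2),(g[0],g[1],.17,-8.2,12),(g[0],g[1],.045,-8.2,4)])
E
```

```text
[0.50580607 0.00752415]
xyz [[-0.009, 0.019, -0.034], [-0.009, 0.019, -0.034]] 
rot [[0.0, -0.001, -0.001], [0.0, -0.001, -0.002]]
-> [0.5071 0.3849 0.1701]
xyz [[-0.048, 0.093, 0.0], [-0.055, 0.089, 0.0], [-0.062, 0.085, 0.0], [-0.069, 0.079, 0.0], [-0.075, 0.074, 0.0], [-0.08, 0.067, 0.0], [-0.085, 0.061, 0.0], [-0.09, 0.054, 0.0]] 
rot [[0.0, 0.0, -0.076], [0.0, 0.0, -0.076], [0.0, 0.0, -0.076], [0.0, 0.0, -0.076], [0.0, 0.0, -0.076], [0.0, 0.0, -0.076], [0.0, 0.0, -0.076], [0.0, 0.0, -0.076]]
xyz [[-0.094, 0.046, 0.0], [-0.097, 0.039, 0.0], [-0.1, 0.031, 0.0], [-0.103, 0.023, 0.0]] 
rot [[0.0, 0.0, -0.076], [0.0, 0.0, -0.076], [0.0, 0.0, -0.077], [0.0, 0.0, -0.076]]
-> [0.5059 0.0075 0.17  ]
xyz [[0.0, 0.0, 0.104], [0.0, 0.0, 0.104], [0.0, 0.0, 0.104], [0.0, 0.0, 0.105]] 
rot [[0.0, 0.0, 0.0], [0.0, 0.0, 0.0], [0.0, 0.0, 0.0], [0.0, 0.0, 0.0]]
-> [0.5059 0.0075 0.0449]
```

Request:
{"method": "apply_moves", "body": {"xyz": [[-0.009, 0.019, -0.034], [-0.009, 0.019, -0.034], [-0.048, 0.093, 0.0], [-0.055, 0.089, 0.0], [-0.062, 0.085, 0.0], [-0.069, 0.079, 0.0], [-0.075, 0.074, 0.0], [-0.08, 0.067, 0.0]], "rot": [[0, 0, 0], [0, 0, 0], [0.0, 0.0, -0.076], [0.0, 0.0, -0.076], [0.0, 0.0, -0.076], [0.0, 0.0, -0.076], [0.0, 0.0, -0.076], [0.0, 0.0, -0.076]], "hand": [-1, -1, -1, -1, -1, -1, -1, -1]}}

```text
clock: 6.82
position: [0.5052, 0.1945, 0.1691]
ee_rot: [0.0, 0.89, 0.456, -0.0]
contact_force: [-0.1, -0.4, -1.6]
width: 0.0515
gripper_force: 33.1
```

Request:
{"method": "apply_moves", "body": {"xyz": [[-0.085, 0.061, 0.0], [-0.09, 0.054, 0.0], [-0.094, 0.046, 0.0], [-0.097, 0.039, 0.0], [-0.1, 0.031, 0.0], [-0.103, 0.023, 0.0], [0, 0, 0], [0, 0, 0]], "rot": [[0.0, 0.0, -0.076], [0.0, 0.0, -0.076], [0.0, 0.0, -0.076], [0.0, 0.0, -0.076], [0.0, 0.0, -0.077], [0.0, 0.0, -0.076], [0, 0, 0], [0, 0, 0]], "hand": [-1, -1, -1, -1, -1, -1, -1, -1]}}

```text
clock: 7.82
position: [0.5041, 0.0074, 0.1691]
ee_rot: [-0.0, 0.757, 0.653, 0.0]
contact_force: [0.1, -0.2, -2.6]
width: 0.0514
gripper_force: 33.1
```

```bash
python3 - <<'E'
from p import *
snap('top','top1.png')
st=status.get_state(); print(st['position'],st['ee_rot'],w2b(st['position'][:2]),st['width'],st['contact_force'])
g=b2w(-.007,.02)
plan([(g[0],g[1],.045,-8.2,4)])
from a import *
E
python3 - <<'E'
from h import *
img,d=wsnap('w3.png')
E
```

```text
[0.50414893 0.00777128 0.169136  ] [-3.79926785e-04  7.57100574e-01  6.53298224e-01  8.82487326e-05] [-0.00699175  0.02167545] 0.05183378886279653 [-0.18620744 -1.0168096  -2.83951183]
xyz [[0.0, 0.001, 0.103], [0.0, 0.002, 0.104], [0.0, 0.001, 0.103], [0.0, 0.002, 0.104]] 
rot [[0.0, 0.0, -0.001], [0.0, 0.0, -0.001], [0.0, 0.0, -0.001], [0.0, -0.001, -0.001]]
-> [0.5059 0.0076 0.0449]
```

View pics/w3.png

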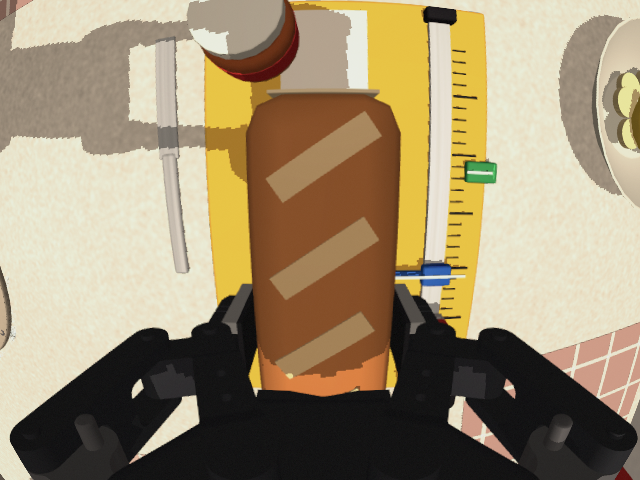

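The wrist view shows the loaf aligned with the lane, the clip at (481,173) with its white line, and the marker at (436,275) with its white line. The jar at (245,35) is clear. I measure the lines and go down.

```bash
cat > lines.py <<'E'
from m import *
from h import wz
from p import w2b
def meas(fn,cb,mb,show=True):
    img,d=load(fn); o={}
    for n,bx,lo,hi,z in [('clip',cb,(45,70,30),(95,255,255),.018),('marker',mb,(100,90,40),(130,255,255),.026)]:
        if bx is None: continue
        x0,y0,x1,y1=bx; s=img[y0:y1,x0:x1]; g=mask(s,lo,hi); k=big(cv2.morphologyEx(g,cv2.MORPH_CLOSE,np.ones((5,5))))
        f=np.zeros_like(g); cv2.drawContours(f,[cv2.convexHull(k)],-1,255,-1)
        w=mask(s,(0,0,110),(180,90,255))&f
        v,u=np.nonzero(w); 
        if len(u)<4: print(n,'no white'); continue
        P=np.array([w2b(wz(d,a+x0,b+y0,z)[:2]) for a,b in zip(u,v)]); gu,gv,A=cen(f)
        print(fn,n,'line board xy mm',(np.median(P,0)*1e3).round(1),'mean',(P.mean(0)*1e3).round(1),'npx',len(u),'px',u.mean()+x0,v.mean()+y0,'blob',(w2b(wz(d,gu+x0,gv+y0,z)[:2])*1e3).round(1))
        o[n]=np.median(P,0)
    return o
E
python3 - <<'E'
from lines import *
meas('w3.png',(462,155,502,190),(417,258,458,292))
img,d=load('w3.png')
for u,v in [(423,15),(456,15),(440,8),(440,23),(485,14)]: print(u,v,(w2b(wz(d,u,v,.015)[:2])*1e3).round(1))
E
```

```text
w3.png clip line board xy mm [  38.5 -112.4] mean [  39.  -112.4] npx 116 px 481.9913793103448 171.93965517241378 blob [  39.1 -110.7]
w3.png marker line board xy mm [-50.2 -73.7] mean [-50.3 -73.4] npx 128 px 434.6640625 276.953125 blob [-47.7 -72.7]
423 15 [169.6 -61.1]
456 15 [173.2 -90.3]
440 8 [177.9 -76.3]
440 23 [163.9 -75.6]
485 14 [ 178.5 -117.6]
```

Request:
{"method": "apply_moves", "body": {"xyz": [[0.0, 0.001, 0.103], [0.0, 0.002, 0.104], [0.0, 0.001, 0.103], [0.0, 0.002, 0.104], [0, 0, 0.03], [0, 0, 0.03], [0, 0, 0], [0, 0, 0]], "rot": [[0, 0, -0.001], [0, 0, -0.001], [0, 0, -0.001], [0, 0, -0.001], [0, 0, 0], [0, 0, 0], [0, 0, 0], [0, 0, 0]], "hand": [-1, -1, -1, -1, -1, -1, -1, -1]}}

```text
clock: 8.93
position: [0.507, 0.007, 0.0278]
ee_rot: [0.001, 0.756, 0.655, 0.001]
contact_force: [1.2, 0.2, -1.5]
width: 0.0519
gripper_force: 33.0
```

Request:
{"method": "apply_moves", "body": {"xyz": [[-0.008, 0, 0], [-0.008, 0, 0], [0, 0, 0.005], [0, 0, 0]], "rot": [[0, 0, 0], [0, 0, 0], [0, 0, 0], [0, 0, 0]], "hand": [-1, -1, -1, -1]}}

```text
clock: 9.43
position: [0.5062, 0.0029, 0.0258]
ee_rot: [0.0, 0.756, 0.655, 0.001]
contact_force: [0.7, 5.9, 0.3]
width: 0.0515
gripper_force: 33.3
```

Request:
{"method": "apply_moves", "body": {"xyz": [[-0.006, 0, 0], [-0.004, 0, 0], [0, 0, 0]], "rot": [[0, 0, 0], [0, 0, 0], [0, 0, 0]], "hand": [-1, -1, -1]}}

```text
clock: 9.8
position: [0.5063, 0.0028, 0.0261]
ee_rot: [-0.001, 0.756, 0.654, 0.003]
contact_force: [2.7, 15.7, 2.0]
width: 0.0517
gripper_force: 33.6
```

Request:
{"method": "apply_moves", "body": {"xyz": [[0.005, 0, 0], [0, 0, 0.004], [0, 0, 0]], "rot": [[0, 0, 0], [0, 0, 0], [0, 0, 0]], "hand": [-1, -1, -1]}}

```text
clock: 10.18
position: [0.5063, 0.0028, 0.0249]
ee_rot: [-0.0, 0.756, 0.654, 0.002]
contact_force: [1.2, 9.7, 2.3]
width: 0.0512
gripper_force: 33.6
```

```bash
python3 - <<'E'
from p import *
snap('scene','scene1.png')
im=cv2.imread('pics/scene1.png'); cv2.imwrite('pics/scene1c.png',cv2.resize(im[140:380,220:480],None,fx=2.5,fy=2.5,interpolation=cv2.INTER_CUBIC))
st=status.get_state(); print(st['position'],st['contact_force'])
E
```

```text
[0.5063361  0.00286814 0.02487861] [ 1.11589877 10.89193529  0.47539492]
```

View pics/scene1c.png

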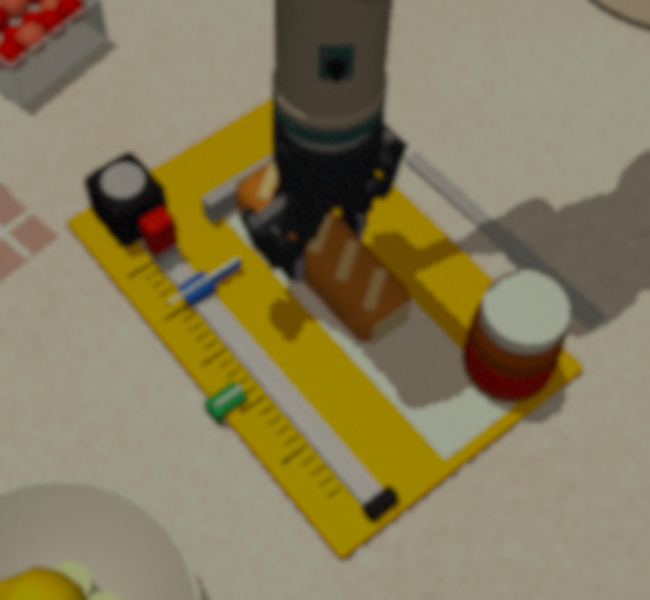

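The loaf's end meets the stop at about (255,190) in the crop, and the loaf lies along the lane. I lower the last 2 mm, ease off the push and release.

Request:
{"method": "apply_moves", "body": {"xyz": [[0.002, 0, 0.005], [0.002, 0, 0.004], [0, 0, 0]], "rot": [[0, 0, 0], [0, 0, 0], [0, 0, 0]], "hand": [-1, -1, -1]}}

```text
clock: 10.6
position: [0.5064, 0.0028, 0.0228]
ee_rot: [0.0, 0.756, 0.655, 0.001]
contact_force: [0.1, 5.0, 6.9]
width: 0.0516
gripper_force: 34.2
```

Request:
{"method": "apply_moves", "body": {"xyz": [[0, 0, 0], [0, 0, 0], [0, 0, 0], [0, 0, 0], [0, 0, 0], [0, 0, 0]], "rot": [[0, 0, 0], [0, 0, 0], [0, 0, 0], [0, 0, 0], [0, 0, 0], [0, 0, 0]], "hand": [0.5, 0.7, 0.8, 0.9, 0.9, 0.9]}}

```text
clock: 11.35
position: [0.5054, 0.002, 0.0215]
ee_rot: [-0.0, 0.756, 0.655, -0.0]
contact_force: [-0.3, -0.8, -0.3]
width: 0.081
gripper_force: 0.0
```

Request:
{"method": "apply_moves", "body": {"xyz": [[0, 0, -0.05], [0, 0, -0.1], [0, 0, -0.15], [0, 0, -0.17], [0, 0, -0.17], [0, 0, -0.1], [0, 0, 0], [0, 0, 0]], "rot": [[0, 0, 0], [0, 0, 0], [0, 0, 0], [0, 0, 0], [0, 0, 0], [0, 0, 0], [0, 0, 0], [0, 0, 0]], "hand": [0.9, 0.9, 0.9, 0.9, 0.9, 0.9, 0.9, 0.9]}}

```text
clock: 12.35
position: [0.5046, 0.0021, 0.2425]
ee_rot: [-0.001, 0.756, 0.655, -0.001]
contact_force: [0.4, 0.9, -1.9]
width: 0.0813
gripper_force: 0.0
```

```bash
python3 - <<'E'
from p import *
wsnap('w4.png'); st=status.get_state(); print(st['position'],st['contact_force'])
E
```

```text
[0.50441736 0.00212103 0.24200012] [-0.47558469  0.74422329 -0.75422708]
```

View pics/w4.png

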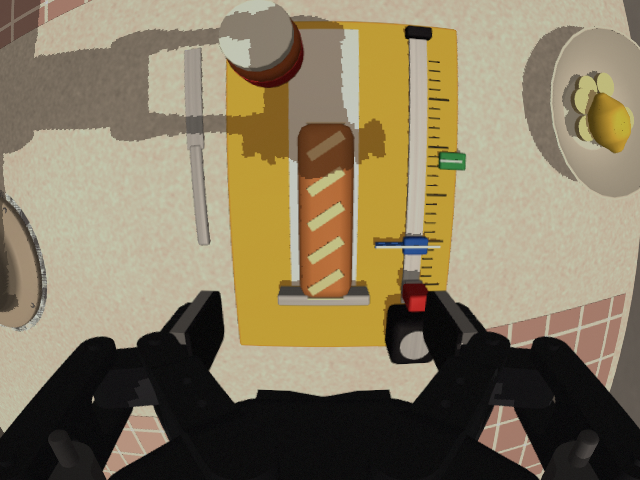

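The loaf lies straight in the lane, with its lower end at (325,297) at the stop bar (278–369, 285–305). The tab is at (415,297), the marker line at y≈245 and the clip line at (452,160). I check the loaf's fit and measure the clip.

```bash
python3 - <<'E'
from lines import *
from p import *
meas('w4.png',(436,148,470,173),(395,233,438,258))
img,d=load('w4.png')
B=lambda u,v,z:(w2b(wz(d,u,v,z)[:2])*1e3).round(1)
print('stop bar top far-edge',B(283,287,.038),B(366,287,.038),'loaf low end z.035/.05',B(326,297,.035),B(326,297,.05),'far end',B(326,124,.04))
for u in (299,353): print('loaf sides',B(u,220,.035))
m=mask(img,(0,150,60),(6,255,255)); s=np.zeros_like(m); s[275:315,395:435]=m[275:315,395:435]; c=big(s); print('red bbox',cv2.boundingRect(c)); x,y,w,h=cv2.boundingRect(c)
print('tab top',[B(u,y,.062) for u in (x,x+w)],B(x+w/2,y+h/2,.05))
t=b2w(-.1,-.075); print(t,w2b(status.get_state()['position'][:2]))
plan([(t[0],t[1],.15,-8.2,5),(t[0],t[1],.032,-8.2,6)])
E
```

```text
w4.png clip line board xy mm [  38.8 -111.4] mean [  39. -112.] npx 90 px 452.55555555555554 160.61111111111111 blob [  38.9 -111.3]
w4.png marker line board xy mm [-50.3 -71.1] mean [-50.2 -71.3] npx 87 px 412.2528735632184 246.83908045977012 blob [-48.1 -71.5]
stop bar top far-edge [-89.1  60.7] [-89.  -23.3] loaf low end z.035/.05 [-101.2   17.2] [-94.6  17.3] far end [70.8 17.6]
loaf sides [-20.6  43.5]
loaf sides [-20.5  -8.7]
red bbox (403, 284, 25, 28)
tab top [array([-76.5, -55.8]), array([-77. , -80.8])] [-96.8 -72.8]
[ 0.58657032 -0.09807479] [-0.01254594  0.02060388]
xyz [[-0.058, 0.064, 0.061], [-0.058, 0.064, 0.061], [-0.059, 0.064, 0.061], [-0.058, 0.064, 0.062], [-0.059, 0.063, 0.061]] 
rot [[-0.001, 0.0, 0.0], [0.0, 0.0, 0.0], [-0.001, 0.0, 0.0], [0.0, 0.0, 0.0], [-0.001, 0.0, 0.001]]
-> [ 0.5866 -0.0981  0.15  ]
xyz [[0.0, 0.0, 0.066], [0.0, 0.0, 0.065], [0.0, 0.0, 0.066], [0.0, 0.0, 0.065], [0.0, 0.0, 0.066], [0.0, 0.0, 0.065]] 
rot [[0.0, 0.0, 0.0], [0.0, 0.0, 0.0], [0.0, 0.0, 0.0], [0.0, 0.0, 0.0], [0.0, 0.0, 0.0], [0.0, 0.0, 0.0]]
-> [ 0.5866 -0.0981  0.0321]
```

Request:
{"method": "apply_moves", "body": {"xyz": [[-0.058, 0.064, 0.061], [-0.058, 0.064, 0.061], [-0.059, 0.064, 0.061], [-0.058, 0.064, 0.062], [-0.059, 0.063, 0.061], [0, 0, 0.1], [0, 0, 0.1], [0, 0, 0]], "rot": [[0, 0, 0], [0, 0, 0], [0, 0, 0], [0, 0, 0], [0, 0, 0], [0, 0, 0], [0, 0, 0], [0, 0, 0]], "hand": [0.3, 0.3, 0.3, 0.3, 0.3, 0.3, 0.3, 0.3]}}

```text
clock: 13.4
position: [0.5851, -0.0986, 0.0872]
ee_rot: [-0.004, 0.756, 0.655, -0.003]
contact_force: [-0.3, -0.9, -0.0]
width: 0.0558
gripper_force: 0.0
```

```bash
python3 - <<'E'
from p import *
st=status.get_state(); print(w2b(st['position'][:2]),st['width'],st['contact_force'])
snap('scene','scene2.png')
im=cv2.imread('pics/scene2.png'); cv2.imwrite('pics/scene2c.png',cv2.resize(im[150:300,220:380],None,fx=4,fy=4,interpolation=cv2.INTER_CUBIC))
t=b2w(-.1,-.075)
plan([(t[0],t[1],.032,-8.2,5)])
E
```

```text
[-0.10070339 -0.07359631] 0.05575470205933223 [-0.27889449 -0.90766726 -0.0111693 ]
xyz [[0.0, 0.0, 0.038], [0.001, 0.0, 0.038], [0.0, 0.0, 0.038], [0.001, 0.0, 0.038], [0.0, 0.0, 0.039]] 
rot [[-0.001, 0.0, 0.0], [-0.001, 0.0, 0.0], [-0.001, 0.0, 0.0], [-0.001, 0.0, 0.0], [-0.001, 0.0, 0.0]]
-> [ 0.5866 -0.0981  0.032 ]
```

View pics/scene2c.png

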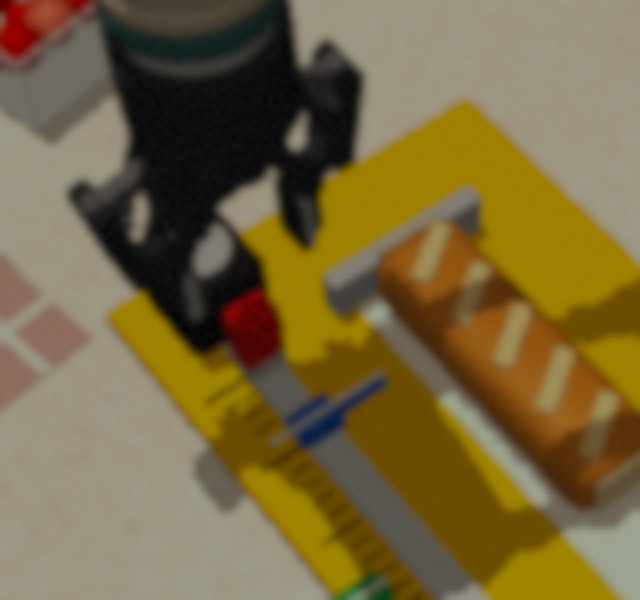

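The view shows the fingers straddling the red tab (crop 250,328), the loaf against the stop and the marker untouched. I go down and grip.

Request:
{"method": "apply_moves", "body": {"xyz": [[0.0, 0.0, 0.038], [0.002, 0.0, 0.038], [0.001, 0.0, 0.038], [0.001, 0.0, 0.038], [0.0, 0.0, 0.034], [0, 0, 0]], "rot": [[-0.001, 0, 0], [-0.001, 0, 0], [-0.001, 0, 0], [0, 0, 0], [0, 0, 0], [0, 0, 0]], "hand": [0.3, 0.3, 0.3, 0.3, 0.3, 0.3]}}

```text
clock: 14.2
position: [0.5873, -0.0969, 0.0349]
ee_rot: [0.0, 0.756, 0.655, 0.0]
contact_force: [-0.4, 0.0, 0.1]
width: 0.0553
gripper_force: 0.0
```

Request:
{"method": "apply_moves", "body": {"xyz": [[0, 0, 0], [0, 0, 0], [0, 0, 0], [0, 0, 0], [0, 0, 0], [0, 0, 0], [0, 0, 0], [0, 0, 0]], "rot": [[0, 0, 0], [0, 0, 0], [0, 0, 0], [0, 0, 0], [0, 0, 0], [0, 0, 0], [0, 0, 0], [0, 0, 0]], "hand": [-0.1, -0.3, -0.5, -0.8, -1, -1, -1, -1], "force": 40}}

```text
clock: 15.2
position: [0.5863, -0.0968, 0.0366]
ee_rot: [0.0, 0.756, 0.655, 0.0]
contact_force: [-3.9, 0.6, 6.1]
width: 0.0232
gripper_force: 40.7
```

```bash
python3 - <<'E'
from p import *
st=status.get_state(); print(w2b(st['position'][:2]),st['position'],st['width'],st['contact_force'],st['gripper_force'])
E
```

```text
[-0.09882304 -0.07457501] [ 0.58631755 -0.09684925  0.036565  ] 0.02321057096039415 [-3.86146871  0.58441163  6.06659232] 40.709375739097595
```

Request:
{"method": "apply_moves", "body": {"xyz": [[0.01, 0, 0], [0.02, 0, 0], [0.027, 0, 0], [0.027, 0, 0], [0.027, 0, 0], [0.027, 0, 0], [0.027, 0, 0], [0.027, 0, 0]], "rot": [[0, 0, 0], [0, 0, 0], [0, 0, 0], [0, 0, 0], [0, 0, 0], [0, 0, 0], [0, 0, 0], [0, 0, 0]], "hand": [-1, -1, -1, -1, -1, -1, -1, -1]}}

```text
clock: 16.2
position: [0.5943, -0.0415, 0.0366]
ee_rot: [0.001, 0.755, 0.656, -0.001]
contact_force: [-5.5, -5.3, 5.5]
width: 0.0229
gripper_force: 40.7
```

Request:
{"method": "apply_moves", "body": {"xyz": [[0.027, 0, 0], [0.027, 0, 0], [0.027, 0, 0], [0.027, 0, 0], [0.02, 0, 0], [0.01, 0, 0], [0, 0, 0]], "rot": [[0, 0, 0], [0, 0, 0], [0, 0, 0], [0, 0, 0], [0, 0, 0], [0, 0, 0], [0, 0, 0]], "hand": [-1, -1, -1, -1, -1, -1, -1]}}

```text
clock: 17.08
position: [0.6002, -0.0005, 0.0366]
ee_rot: [0.001, 0.755, 0.656, -0.001]
contact_force: [-4.8, -4.6, 6.1]
width: 0.0233
gripper_force: 40.7
```

```bash
python3 - <<'E'
from p import *
st=status.get_state(); print(w2b(st['position'][:2]),st['position'],st['width'],st['contact_force'],st['gripper_force'])
wsnap('w5.png')
E
```

```text
[-0.00151104 -0.0745302 ] [ 6.00152702e-01 -5.25752129e-04  3.65852456e-02] 0.023264058451676336 [-4.75841913 -4.62025443  6.07523636] 40.69978594779968
```

View pics/w5.png

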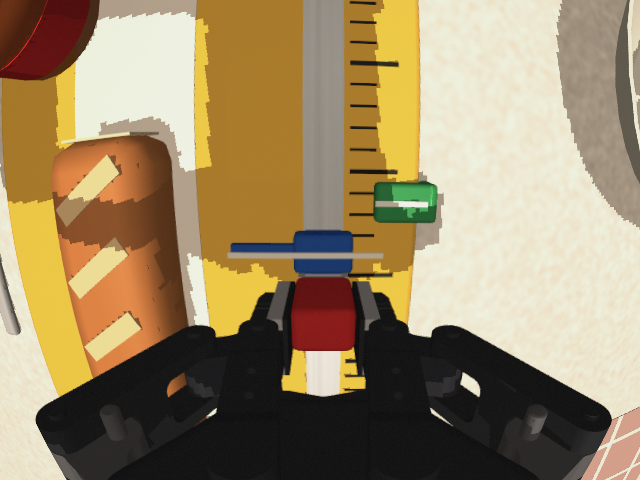

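The wrist view shows the tab against the marker, the marker's white line at y≈255 (x 228–383) and the clip's line at y≈205 (x 375–428). I measure both and compute the rest of the pull.

```bash
cat > gap.py <<'E'
import sys
from lines import *
from h import wsnap
def gap(fn,rm,rc):
    img,d=load(fn); hsv=cv2.cvtColor(img,cv2.COLOR_BGR2HSV).astype(int)
    def line(cols,r0,r1,z):
        pts=[]
        for u in cols:
            s=hsv[r0:r1,u]; w=np.clip(s[:,2]-1.0*s[:,1]-20,0,None).astype(float)  # bright & unsaturated
            if w.max()<25: continue
            k=int(w.argmax()); a=slice(max(0,k-3),k+4); v=(np.arange(r0,r1)[a]*w[a]).sum()/w[a].sum(); pts.append((u,v))
        pts=np.array(pts); P=np.array([w2b(wz(d,u,v,z)[:2]) for u,v in pts])*1e3
        med=np.median(P[:,0]); k=abs(P[:,0]-med)<1.5; return P[k],pts[k]
    M,pm=line(list(range(298,350,2)),*rm,.026); C,pc=line(list(range(376,430,2)),*rc,.018)
    print(fn,'marker x',M[:,0].mean().round(2),M[:,0].std().round(2),len(M),'row',pm[:,1].mean().round(1),'| clip x',C[:,0].mean().round(2),C[:,0].std().round(2),len(C),'row',pc[:,1].mean().round(1),'gap',(C[:,0].mean()-M[:,0].mean()).round(2))
if __name__=='__main__':
    gap('w5.png',(247,264),(196,214))
    img,d=load('w5.png')
    for v in (64,171,275): print('scale',v,(w2b(wz(d,372,v,.010)[:2])*1e3).round(1))
E
python3 gap.py
```

```text
w5.png marker x 17.06 0.19 26 row 255.2 | clip x 38.71 0.22 27 row 203.3 gap 21.64
scale 64 [101.6 -97. ]
scale 171 [ 52.2 -97.4]
scale 275 [  1.8 -99.1]
```

Request:
{"method": "apply_moves", "body": {"xyz": [[0.01, 0, 0], [0.015, 0, 0], [0.015, 0, 0], [0.013, 0, 0], [0.01, 0, 0], [0, 0, 0], [0, 0, 0]], "rot": [[0, 0, 0], [0, 0, 0], [0, 0, 0], [0, 0, 0], [0, 0, 0], [0, 0, 0], [0, 0, 0]], "hand": [-1, -1, -1, -1, -1, -1, -1]}}

```text
clock: 18.0
position: [0.6028, 0.0179, 0.0366]
ee_rot: [0.001, 0.755, 0.655, -0.001]
contact_force: [-5.2, -5.1, 5.9]
width: 0.0232
gripper_force: 40.7
```

```bash
python3 - <<'E'
from gap import *
from p import *
st=status.get_state(); print(w2b(st['position'][:2]),st['contact_force'],st['clock'])
img,d=wsnap('w6.png')
# expected row of clip line and marker line
f=lambda x,y,z:min(((abs(w2b(wz(d,u,v,z)[:2])-np.array([x,y])).sum(),u,v) for v in range(150,330) for u in range(260,460,4)))
c=f(.0387,-.107,.018)[2]; m=f(.0366,-.073,.026)[2]; print(m,c)
gap('w6.png',(m-9,m+9),(c-9,c+9))
E
```

```text
[ 0.01707019 -0.0744928 ] [-5.23490574 -5.08141442  5.8906201 ] 18.0
253 243
w6.png marker x 35.66 0.2 26 row 255.1 | clip x 38.49 0.1 25 row 243.8 gap 2.83
```

Request:
{"method": "apply_moves", "body": {"xyz": [[0.005, 0, 0], [0.004, 0, 0], [0, 0, 0], [0, 0, 0], [0, 0, 0]], "rot": [[0, 0, 0], [0, 0, 0], [0, 0, 0], [0, 0, 0], [0, 0, 0]], "hand": [-1, -1, -1, -1, -1]}}

```text
clock: 18.68
position: [0.6031, 0.0202, 0.0366]
ee_rot: [0.001, 0.755, 0.656, -0.002]
contact_force: [-5.7, -5.4, 5.7]
width: 0.0236
gripper_force: 40.7
```

```bash
python3 - <<'E'
from gap import *
from p import *
st=status.get_state(); print(w2b(st['position'][:2]),st['contact_force'],st['clock'])
img,d=wsnap('w7.png')
gap('w7.png',(246,264),(244,260))
cv2.imwrite('pics/w7c.png',cv2.resize(img[210:300,220:450],None,fx=3.4,fy=3.4,interpolation=cv2.INTER_CUBIC))
E
```

```text
[ 0.01944384 -0.0745095 ] [-5.70855867 -5.37406489  5.7010107 ] 18.675
w7.png marker x 38.0 0.17 26 row 255.2 | clip x 38.41 0.1 23 row 249.0 gap 0.41
```

View pics/w7c.png

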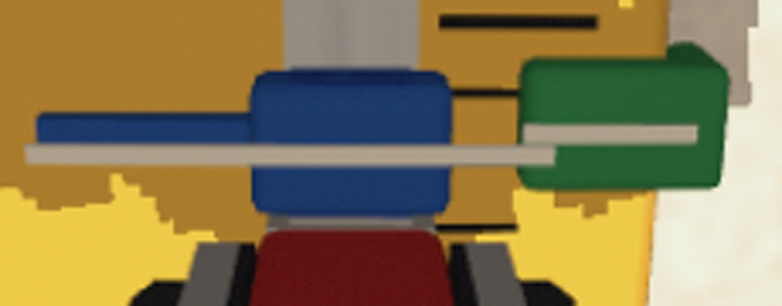

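The marker line (crop y≈155) and the clip line (y≈134) differ only by the parallax of their 8 mm height difference. The computed gap is 0.4 mm, so I add 0.4 mm and hold.

Request:
{"method": "apply_moves", "body": {"xyz": [[0.0015, 0, 0], [0, 0, 0], [0, 0, 0], [0, 0, 0], [0, 0, 0], [0, 0, 0], [0, 0, 0], [0, 0, 0]], "rot": [[0, 0, 0], [0, 0, 0], [0, 0, 0], [0, 0, 0], [0, 0, 0], [0, 0, 0], [0, 0, 0], [0, 0, 0]], "hand": [-1, -1, -1, -1, -1, -1, -1, -1]}}

```text
clock: 19.73
position: [0.6032, 0.0205, 0.0366]
ee_rot: [0.001, 0.755, 0.656, -0.002]
contact_force: [-5.7, -6.1, 4.8]
width: 0.023
gripper_force: 40.7
```

```bash
python3 - <<'E'
from gap import *
from p import *
st=status.get_state(); print(w2b(st['position'][:2]),st['contact_force'],st['clock'])
img,d=wsnap('w8.png')
gap('w8.png',(246,264),(244,260))
E
```

```text
[ 0.01976609 -0.07451355] [-5.71018731 -6.10634912  4.7863849 ] 19.725
w8.png marker x 38.33 0.18 26 row 255.2 | clip x 38.43 0.08 23 row 249.6 gap 0.1
```

Gap is 0.1 mm and it has held for a second. Now I ease the tab home slowly.

Request:
{"method": "apply_moves", "body": {"xyz": [[-0.01, 0, 0], [-0.02, 0, 0], [-0.02, 0, 0], [-0.02, 0, 0], [-0.02, 0, 0], [-0.02, 0, 0], [-0.02, 0, 0], [-0.02, 0, 0]], "rot": [[0, 0, 0], [0, 0, 0], [0, 0, 0], [0, 0, 0], [0, 0, 0], [0, 0, 0], [0, 0, 0], [0, 0, 0]], "hand": [-1, -1, -1, -1, -1, -1, -1, -1]}}

```text
clock: 20.78
position: [0.5969, -0.023, 0.0366]
ee_rot: [0.001, 0.755, 0.655, -0.001]
contact_force: [-4.7, -2.1, 4.9]
width: 0.0237
gripper_force: 40.7
```

Request:
{"method": "apply_moves", "body": {"xyz": [[-0.02, 0, 0], [-0.02, 0, 0], [-0.02, 0, 0], [-0.02, 0, 0], [-0.02, 0, 0], [-0.02, 0, 0], [-0.02, 0, 0], [-0.02, 0, 0]], "rot": [[0, 0, 0], [0, 0, 0], [0, 0, 0], [0, 0, 0], [0, 0, 0], [0, 0, 0], [0, 0, 0], [0, 0, 0]], "hand": [-1, -1, -1, -1, -1, -1, -1, -1]}}

```text
clock: 21.78
position: [0.5902, -0.07, 0.0366]
ee_rot: [0.0, 0.755, 0.655, -0.0]
contact_force: [-5.0, -2.7, 5.5]
width: 0.0231
gripper_force: 40.7
```

Request:
{"method": "apply_moves", "body": {"xyz": [[-0.02, 0, 0], [-0.02, 0, 0], [-0.015, 0, 0], [-0.01, 0, 0], [0, 0, 0]], "rot": [[0, 0, 0], [0, 0, 0], [0, 0, 0], [0, 0, 0], [0, 0, 0]], "hand": [-1, -1, -1, -1, -1]}}

```text
clock: 22.4
position: [0.5874, -0.0893, 0.0366]
ee_rot: [0.0, 0.755, 0.655, -0.0]
contact_force: [-4.4, -2.2, 5.5]
width: 0.0234
gripper_force: 40.7
```

```bash
python3 - <<'E'
from p import *
st=status.get_state(); print(w2b(st['position'][:2]),st['contact_force'],st['clock'])
E
```

```text
[-0.09123919 -0.0746015 ] [-4.36542401 -2.24697187  5.47832848] 22.4
```

Request:
{"method": "apply_moves", "body": {"xyz": [[-0.008, 0, 0], [-0.007, 0, 0], [-0.005, 0, 0], [-0.004, 0, 0], [-0.003, 0, 0], [0, 0, 0]], "rot": [[0, 0, 0], [0, 0, 0], [0, 0, 0], [0, 0, 0], [0, 0, 0], [0, 0, 0]], "hand": [-1, -1, -1, -1, -1, -1]}}

```text
clock: 23.15
position: [0.5863, -0.0968, 0.0366]
ee_rot: [0.0, 0.755, 0.655, -0.0]
contact_force: [-5.5, -0.6, 5.8]
width: 0.0234
gripper_force: 40.7
```

Request:
{"method": "apply_moves", "body": {"xyz": [[-0.002, 0, 0], [0, 0, 0]], "rot": [[0, 0, 0], [0, 0, 0]], "hand": [-1, -1]}}

```text
clock: 23.4
position: [0.5863, -0.0969, 0.0366]
ee_rot: [-0.0, 0.756, 0.655, 0.0]
contact_force: [-4.5, 0.8, 5.7]
width: 0.0234
gripper_force: 40.7
```

```bash
python3 - <<'E'
from p import *
st=status.get_state(); print(w2b(st['position'][:2]),st['contact_force'],st['clock'])
E
```

```text
[-0.09884335 -0.07459063] [-4.52668604  0.80951197  5.69641864] 23.4
```

Request:
{"method": "apply_moves", "body": {"xyz": [[0, 0, 0], [0, 0, 0], [0, 0, 0], [0, 0, 0], [0, 0, 0], [0, 0, 0]], "rot": [[0, 0, 0], [0, 0, 0], [0, 0, 0], [0, 0, 0], [0, 0, 0], [0, 0, 0]], "hand": [-0.2, 0.0, 0.2, 0.3, 0.3, 0.3]}}

```text
clock: 24.15
position: [0.588, -0.0972, 0.0359]
ee_rot: [0.001, 0.756, 0.655, 0.001]
contact_force: [0.3, -1.2, -0.3]
width: 0.0554
gripper_force: 0.0
```

Request:
{"method": "apply_moves", "body": {"xyz": [[0, 0, -0.05], [0, 0, -0.1], [0, 0, -0.13], [0, 0, -0.15], [0, 0, -0.15], [0, 0, -0.12], [0, 0, 0], [0, 0, 0]], "rot": [[0, 0, 0], [0, 0, 0], [0, 0, 0], [0, 0, 0], [0, 0, 0], [0, 0, 0], [0, 0, 0], [0, 0, 0]], "hand": [0.3, 0.3, 0.3, 0.3, 0.3, 0.3, 0.3, 0.3]}}

```text
clock: 25.15
position: [0.5868, -0.097, 0.2459]
ee_rot: [0.001, 0.756, 0.655, 0.001]
contact_force: [-0.0, -0.6, -0.4]
width: 0.0555
gripper_force: 0.0
```

```bash
python3 - <<'E'
from gap import *
from p import *
st=status.get_state(); print(st['position'],w2b(st['position'][:2]),st['contact_force'],st['clock'])
img,d=wsnap('w9.png'); snap('top','top9.png'); snap('scene','scene9.png')
def inv(x,y,z):
    from scipy.optimize import fsolve
    return fsolve(lambda q:(w2b(wz(d,*q,z)[:2])-np.array([x,y]))*1e3,[330,200])
c=inv(.038,-.110,.018); m=inv(.038,-.073,.026); print(c,m)
bx=lambda q,a,b:tuple(int(v) for v in (q[0]-a,q[1]-b,q[0]+a,q[1]+b))
meas('w9.png',bx(c,22,14),bx(m,20,14))
hs=cv2.cvtColor(img,cv2.COLOR_BGR2HSV).astype(int)
for n,q,z,us in [('m',m,.026,range(-14,15,2)),('c',c,.018,range(-8,9,2))]:
    P=[]
    for k in us:
        u=int(q[0]+k); r0=int(q[1])-8; s=hs[r0:r0+17,u]; w=np.clip(s[:,2]-s[:,1]-20,0,None).astype(float)
        if w.max()>25: P.append(w2b(wz(d,u,r0+(np.arange(17)*w).sum()/w.sum(),z)[:2])*1e3)
    print(n,np.median(P,0).round(2) if P else None,len(P))
t,ct=load('top9.png')
a,_=load('top0.png'); df=cv2.absdiff(t,a).max(2); 
for n,(x0,y0,x1,y1) in dict(tub=(440,230,520,290),jar=(240,258,273,293),honey=(195,150,232,196),knife=(243,305,335,328)).items(): print(n,int((df[y0:y1,x0:x1]>50).sum()))
E
python3 a.py top9.png 2>&1 | grep -E 'green|blue|red'
```

```text
[ 0.58680155 -0.09698687  0.24593422] [-0.09889022 -0.07507369] [-0.00151977 -0.58756783 -0.44531249] 25.15
[357.48350699  72.72881069] [319.82469783  70.73443602]
w9.png clip line board xy mm [  38.7 -112.5] mean [  37.5 -112.1] npx 99 px 359.55555555555554 73.29292929292929 blob [  36.9 -112.8]
w9.png marker line board xy mm [ 38.8 -71.2] mean [ 38.6 -70.7] npx 71 px 317.4507042253521 70.21126760563381 blob [ 37.6 -72.2]
m [ 38.82 -72.21] 15
c [  38.76 -109.52] 9
tub 0
jar 0
honey 0
knife 397
```

```bash
python3 - <<'E'
from m import *
for f0,f1,b in [('scene0.png','scene9.png',(415,225,465,275)),('top0.png','top9.png',(243,305,300,328))]:
    a,_=load(f0); t,_=load(f1); x0,y0,x1,y1=b; df=cv2.absdiff(a,t).max(2)[y0:y1,x0:x1]; print(f0,(df>40).sum(),(df.size))
    v,u=np.nonzero(df>40); print(u.min()+x0 if len(u) else None,u.max()+x0 if len(u) else None)
t,c=load('top9.png'); a,_=load('top0.png')
cv2.imwrite('pics/k.png',cv2.resize(np.vstack([a[200:330,235:405],t[200:330,235:405]]),None,fx=2,fy=2))
s,c=load('scene9.png'); m=mask(s,(0,150,60),(6,255,255)); m[:,:255]=0; m[:,320:]=0; m[:200]=0;m[260:]=0; u,v,A=cen(m); print('tab scene',u,v,A,onz(c,u,v,.06))
E
```

```text
scene0.png 1074 2500
415 464
top0.png 850 1311
256 299
tab scene 282.3497267759563 231.54098360655738 183.0 [ 0.59161117 -0.09271993  0.06      ]
```

```bash
python3 - <<'E'
from p import *
plan([(.36,-.26,.32,-8.2,7)])
E
```

```text
xyz [[-0.092, -0.096, -0.036], [-0.092, -0.096, -0.036], [-0.092, -0.096, -0.036], [-0.092, -0.096, -0.036], [-0.092, -0.095, -0.036], [-0.093, -0.096, -0.036], [-0.092, -0.095, -0.036]] 
rot [[0.0, 0.0, 0.0], [0.0, 0.0, 0.0], [0.0, 0.0, 0.0], [0.0, 0.0, 0.0], [0.0, 0.0, 0.0], [0.0, 0.0, 0.0], [0.0, 0.0, 0.001]]
-> [ 0.3601 -0.26    0.32  ]
```

Request:
{"method": "apply_moves", "body": {"xyz": [[-0.092, -0.096, -0.036], [-0.092, -0.096, -0.036], [-0.092, -0.096, -0.036], [-0.092, -0.096, -0.036], [-0.092, -0.095, -0.036], [-0.093, -0.096, -0.036], [-0.092, -0.095, -0.036], [0, 0, 0]], "rot": [[0, 0, 0], [0, 0, 0], [0, 0, 0], [0, 0, 0], [0, 0, 0], [0, 0, 0], [0, 0, 0], [0, 0, 0]], "hand": [0.3, 0.3, 0.3, 0.3, 0.3, 0.3, 0.3, 0.3]}}

```text
clock: 26.3
position: [0.3592, -0.2614, 0.3209]
ee_rot: [0.001, 0.757, 0.654, 0.001]
contact_force: [0.9, -0.2, -0.5]
width: 0.0556
gripper_force: 0.0
```

```bash
python3 - <<'E'
from m import *
snap('top','top10.png'); snap('scene','scene10.png')
for f0,f1,bs in [('scene0.png','scene10.png',dict(knife=(378,198,465,275),tub=(180,110,265,182),jar=(405,248,450,302),honey=(360,398,412,458))),('top0.png','top10.png',dict(knife=(243,305,335,328),tub=(440,230,520,290),jar=(240,258,273,293),honey=(195,150,232,196)))]:
    a,_=load(f0); t,_=load(f1)
    for n,b in bs.items():
        x0,y0,x1,y1=b; print(f0,n,(cv2.absdiff(a,t).max(2)[y0:y1,x0:x1]>40).sum())
print(status.get_state()['clock'])
E
python3 a.py top10.png scene10.png | grep -E 'green|blue|red'
```

```text
scene0.png knife 136
scene0.png tub 0
scene0.png jar 0
scene0.png honey 0
top0.png knife 0
top0.png tub 1153
top0.png jar 0
top0.png honey 0
26.4
green 311.2 211.6 56.0 [0.6435 0.0306 0.018 ]
blue 310.7 225.7 23.0 [0.6049 0.0313 0.026 ]
red 363.3 230.4 57.0 [ 0.5859 -0.0982  0.06  ]
green 308.9 301.0 94.0 [0.6462 0.0327 0.018 ]
blue 327.7 288.3 55.0 [0.6064 0.0424 0.026 ]
red 281.7 228.2 97.0 [ 0.5872 -0.0993  0.06  ]
```

```bash
python3 -c "from rig import job; print(job.sign_off())"
```

```text
the job is handed in; nothing more can be done
None
```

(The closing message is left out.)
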